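# Switch check on the orange file sander

## Robot

A 6-joint arm with a two-finger parallel gripper is mounted at the origin on the work surface. World frame = base frame: x ahead of the robot, y to its left, z up, the work surface at z = 0. Lengths are in m, angles in rad, forces in N, time in s.
With the tool pointing down it reaches from about 0.375 to 0.9 m from the base axis. Payload 3.1 kg.
Tool frame: the origin (TCP) lies midway between the tips of the shut fingers; the grasp point (between the pads) lies 19 mm behind it (manip.hold_point_z is the distance from the TCP to the grasp point, in m); x points along the fingers, y is the direction in which the jaws open and shut, and the axes are right-handed (so a half turn about x gives the same grasp; the last joint's range is limited). The gripper opens to 85 mm and grips with 20 to 120 N. Pads are 22 mm wide; open, the fingers measure 114 mm over their backs; the gripper's body (76 mm by 85 mm) begins 54 mm behind the grasp point. The pads swing forward as they close: fully open they stand 13 mm farther back than shut.
Start: joints at [1.113, 0.527, 1.433, -0, 1.181, -0.178], TCP at [0.173, 0.601, 0.231] pointing down, gripper open.
Joint ranges: [-3.08, 3.08], [-0.75, 2.2], [0.22, 2.44], [-1.43, 4.57], [0, 2.65], [-2.85, 2.85]. Speed limits (rad/s): [2.79, 2.79, 3.14, 3.14, 3.14, 3.14].

## Interface

Orientations are given as a unit quaternion [x, y, z, w].
In Python, from station import manip, snapshot gives the robot as it stands.
- The arm moves only by the shell command python3 -m crank 'ROWS' [FORCE]. ROWS is JSON, a list of rows, each a list of 5 numbers: the finger opening in m, from 0 to 0.0854, then the shift along the tool's x, y, z in m, then the turn about the tool's x in rad. In form: [[grip, tx, ty, tz, yaw], ...]. A call has 1 to 5 rows; each row shifts and turns the commanded pose from where the row before left it, along the tool's axes as they then stand; what a row does not reach is not made up. A row lasts 1/10 s, in which the tool goes at most 50 mm and 8.59 degrees, less where a joint would pass 70% of its speed; a pose out of reach is approached as far as the arm can. A call is refused whole if a number of a shift passes 0.05 or a number of a turn 0.15, either way. A call with a gripper value outside its range is refused whole. The fingers move at their own pace and stop on an object; FORCE is the grip in N (left out, the last holds). Time passes only in rows, so rows that do not move let the fingers close. It gives the time, the measured TCP pose, the force and the opening at its end, in the units of the state.
- manip.sense(): the state, without advancing time (a new reading comes with each control period).
- snapshot(name): name is "scene" or "top"; returns a dict with "image" (420x560x3 uint8, blue, green, red), "range_z" (420x560 float32, m along the optical axis (not along the pixel's ray), 0 where there is no reading), "vertical_fov" (degrees; the focal length in pixels is half the picture's height over the tangent of half this angle, whatever the lens; pixels are square), "cx", "cy" (the principal point, pixels), "extrinsics" (4x4, takes a point from world to camera coordinates). Camera axes: x right, y up, looking along -z (the intrinsics and any distortion apply to the point x, -y, -z); pixel columns grow to the right and rows downward; lengths in m; the calibration is good to about 2 mm. A picture is of the moment at which its call begins.
- manip.sign_off(): hands the job in, once; it reports no verdict.
The state is a dict: "t": time; "q": joint angles; "qd": joint speeds; "tau": joint torques, N m; "tcp_pos": TCP position; "tool_rot": TCP orientation; "force": force on the tool from outside, world axes, zero at the start; "ft_torque": the same for the moment, N m; "finger_gap": opening from 0.0 (shut) to 1.0 (fully open).
Only numpy, scipy, OpenCV 4.12 (cv2) and the standard library are available. Lean on these libraries where they do the work, as an engineer would, in place of code of your own. Each camera call takes 0.05 s, during which the arm holds its last target.

## Task

Check the switch of the orange-paddled file sander before the workshop starts: flip its lock-off lever all the way forward, towards the sanding belt, then squeeze the paddle fully against the body, hold it in for about two seconds and let it spring back out, leaving the lever forward. Do not touch the sander with the blue paddle.

Things in the scene. Friction and masses are not known exactly. Their poses are not given: they have to be found in the camera images.
- orange_sander: Slim file sander, ORANGE paddle and lever, in a cradle fixed to the table. Sizes in mm in its frame: origin on the table under it, x towards the belt arm (tip x 202, rear end x -144), y to the paddle side. Grey handle x -130..95, y +-19, z 37..75; it gives 5 sideways. Base plate 12 high, y +-37; saddles under the tool at x -117..-93 and 76..100, clear between. Squeeze across y at x 10..20, z 56.
- orange_lock (a joint): Orange lock-off lever, rad: 0 leaning back (locked; its toe stops the paddle until about 1.1), 0.75 upright, 1.5 forward. Stays where left; 1.5 N moves it. Hinge across the tool at x 77, z 56 (sander frame, mm). Thumb tab y -12..26, 6 thick, 29 to 51 out from the hinge, above the handle: its end is at x 42, z 93 locked; z 107 upright; x 111, z 93 forward.
- orange_paddle (a joint): Orange paddle, rad: 0 sprung out, 0.10 fully in; locked it gives only 0.03. A 5 mm plate on the handle's +y side, z 42..70, upright hinge at x -87, free end x 61 (sander frame, mm). At x 15 handle and paddle together span y -19..36 when out and -19..26 when in; pressing there takes 4 N at first, 8 N fully in.
- blue_sander: The same sander and cradle with the same frame and sizes, but with a BLUE paddle and lever. Not to be touched.

How it is judged:
On the way, in this order (a step that is already met when the one before it is completed fails the run):
1. the orange sander's lock-off lever is flipped forward (value of joint orange_lock above 1.2 rad), for 0.2 s.
2. its paddle is squeezed in and held for a second (value of joint orange_paddle above 0.075 rad and value of joint orange_lock above 1.2 rad), for 1 s.
At the end, for the whole second after the job is handed in: The orange lever is still forward (beyond 1.2 of 1.5 rad) and the orange paddle has sprung back out (below 0.02 of 0.10 rad) (value of joint orange_lock above 1.2 rad and value of joint orange_paddle below 0.02 rad); the robot touches nothing.
It fails at once if the blue sander is touched with more than 4 N (contact force between blue_sander and the fingers above 4 N or contact force between blue_sander and the arm above 4 N).
It also fails if it takes over 45 s, if anything falls off the work surface, if the arm or the gripper's body presses on something with over 40 N, if the wrist force passes 120 N, or if a joint passes its speed limit or range.

## Working session

There is one attempt and no reset: what is moved stays moved. The work goes in short steps, Python scripts to look and compute and a shell command to move; the robot and the scene stay as the last step left them, time stands still between calls to the robot, and variables do not carry over. Pictures are saved under pics/ and viewed, and the job is handed in when it is done.

```bash
ls; mkdir -p pics; cat > h.py <<'E'
import numpy as np, cv2
from station import manip, snapshot
def save(n,s):
    cv2.imwrite(f'pics/{n}.png',s['image'])
def pts(s):
    H,W=s['range_z'].shape; f=H/2/np.tan(np.radians(s['vertical_fov'])/2)
    v,u=np.mgrid[0:H,0:W]; d=s['range_z']
    c=np.stack([(u-s['cx'])/f*d,-(v-s['cy'])/f*d,-d,np.ones_like(d)],-1)
    return (c@np.linalg.inv(np.array(s['extrinsics'])).T)[...,:3]
def ray(s,u,v,z):
    H=420; f=H/2/np.tan(np.radians(s['vertical_fov'])/2)
    T=np.linalg.inv(np.array(s['extrinsics'])); o=T[:3,3]
    d=T[:3,:3]@np.array([(u-s['cx'])/f,-(v-s['cy'])/f,-1]); return o+d*(z-o[2])/d[2]
E
python3 - <<'E'
from h import *
for n in('scene','top'):
    s=snapshot(n); save(n+'0',s); print(n,{k:s[k] for k in s if k not in('image','range_z')}, (s['range_z']>0).mean())
    np.savez('pics/'+n+'0.npz',**s)
print(manip.sense(), manip.hold_point_z)
E
```

```text
pics
scene {'vertical_fov': 56.11866057672202, 'cx': 276.1528581279588, 'cy': 205.97271208845814, 'extrinsics': array([[-0.71716405,  0.6968309 , -0.01012035,  0.39261756],
       [-0.60015451, -0.61015477,  0.51722889,  0.28999422],
       [ 0.3542461 ,  0.37701174,  0.85578727, -1.09314641],
       [ 0.        ,  0.        ,  0.        ,  1.        ]])} 0.9959906462585034
top {'vertical_fov': 42.9476750945639, 'cx': 276.3816940868113, 'cy': 209.88211717296923, 'extrinsics': array([[-0.0166786 , -0.99984384, -0.00584202,  0.01253603],
       [ 0.98625138, -0.01741204,  0.16433207, -0.5438416 ],
       [-0.16440813, -0.00302087,  0.98638777, -1.03725476],
       [ 0.        ,  0.        ,  0.        ,  1.        ]])} 0.9961309523809524
{'t': 0.1, 'q': array([ 1.11249620e+00,  5.28389806e-01,  1.43375413e+00,  1.96053257e-05,
        1.18142134e+00, -1.78519276e-01]), 'qd': array([-0.00090322, -0.0029911 , -0.00229947, -0.00020667,  0.00231212,
        0.00165286]), 'tau': array([ 4.81214938e-04, -4.43303454e+01, -1.78585804e+01, -2.00569734e-04,
        3.91561742e-03,  3.74373684e-06]), 'tcp_pos': array([0.17228195, 0.60012265, 0.23042766]), 'tool_rot': array([ 0.09793736,  0.70042297, -0.09925809,  0.69997412]), 'force': array([-0.23554031, -0.32698094, -0.28127578]), 'ft_torque': array([ 0.01167987, -0.0066158 ,  0.00448737]), 'finger_gap': 1.0014794605343342} 0.0187
```

View pics/scene0.png

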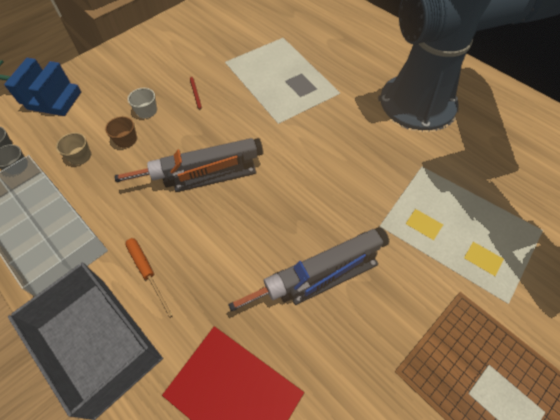

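View pics/top0.png

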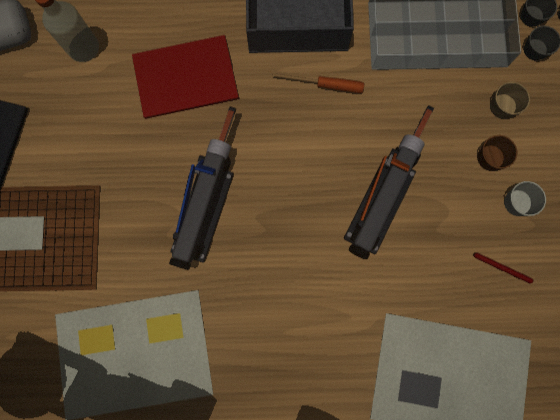

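The top view shows the orange sander around (385,195), with its belt tip at (430,108) and its rear at (358,252). The blue sander is at (205,205), on the left. Both paddles are on the image-left (+y) side, and the orange lever leans back at (402,163).

```bash
python3 - <<'E'
from h import *
for n in('top','scene'):
    s=dict(np.load(f'pics/{n}0.npz')); P=pts(s); im=s['image']
    hsv=cv2.cvtColor(im,cv2.COLOR_BGR2HSV)
    # handle top: points z 65..80 ; 
    for lab,x0,x1,y0,y1 in(('orange',.3,.85,-.4,-.02),('blue',.3,.85,.02,.4)):
        box=(P[...,0]>x0)&(P[...,0]<x1)&(P[...,1]>y0)&(P[...,1]<y1)
        m=box&(P[...,2]>.066)&(P[...,2]<.082)
        m=cv2.morphologyEx(m.astype(np.uint8),cv2.MORPH_OPEN,np.ones((3,3)))
        k,L,st,_=cv2.connectedComponentsWithStats(m)
        i=1+np.argmax(st[1:,4]); q=P[L==i]
        (cx,cy),(w,h),a=cv2.minAreaRect(q[:,:2].astype(np.float32))
        print(n,lab,'px',st[i],'rect',cx,cy,w,h,a,'zmed',np.median(q[:,2]))
        c=q.mean(0);U,S,V=np.linalg.svd(q[:,:2]-c[:2],full_matrices=False);print('  pca dir',V[0],np.degrees(np.arctan2(V[0,1],V[0,0])))
        om=box&(P[...,2]>.02)&(((hsv[...,0]<16)&(hsv[...,1]>150)&(hsv[...,2]>90)) if lab=='orange' else ((hsv[...,0]>105)&(hsv[...,0]<130)&(hsv[...,1]>130)))
        k,L,st,ce=cv2.connectedComponentsWithStats(om.astype(np.uint8))
        for j in range(1,k):
            if st[j,4]>15:
                q=P[L==j]; print('  col',ce[j].round(),st[j,4],'min',q.min(0).round(4),'max',q.max(0).round(4),'mean',q.mean(0).round(4))
    # table check
    print('table z',np.median(P[(P[...,2]<.03)&(P[...,2]>-.03)][:,2]))
E
```

```text
top orange px [ 351  166   58   91 1886] rect 0.5371185541152954 -0.19706369936466217 0.046850547194480896 0.19304491579532623 61.62898254394531 zmed 0.07473835772129589
  pca dir [-0.87570406  0.48284822] 151.12841047628532
  col [341.  83.] 329 min [ 0.806  -0.1879  0.02  ] max [ 0.8391 -0.0911  0.0326] mean [ 0.8213 -0.14    0.0249]
  col [422. 124.] 115 min [ 0.6875 -0.317   0.0575] max [ 0.7436 -0.2817  0.0677] mean [ 0.7142 -0.2986  0.0624]
  col [373. 188.] 119 min [ 0.5184 -0.219   0.0652] max [ 0.6464 -0.1633  0.0748] mean [ 0.5809 -0.1909  0.0701]
  col [400. 165.] 37 min [ 0.6103 -0.2555  0.0929] max [ 0.6289 -0.2229  0.1018] mean [ 0.6194 -0.2394  0.0959]
top blue px [ 170  139   58  129 2465] rect 0.5599191188812256 0.16044655442237854 0.047838930040597916 0.2661796808242798 71.62751007080078 zmed 0.07466491718635737
  pca dir [-0.94773078  0.3190711 ] 161.39324200640942
  col [204. 168.] 108 min [0.6104 0.1245 0.0706] max [0.6441 0.161  0.1012] mean [0.6207 0.1434 0.0939]
  col [184. 198.] 144 min [0.4994 0.169  0.066 ] max [0.6349 0.2016 0.0753] mean [0.5673 0.1855 0.0
[... 266 characters left out ...]
ol [176. 160.] 108 min [ 0.6088 -0.2568  0.0636] max [ 0.6505 -0.2219  0.0977] mean [ 0.628  -0.2377  0.0862]
  col [211. 167.] 384 min [ 0.5165 -0.2199  0.0437] max [ 0.6454 -0.1624  0.0732] mean [ 0.5746 -0.1873  0.0607]
  col [132. 173.] 59 min [ 0.687  -0.3158  0.0592] max [ 0.741  -0.2837  0.0655] mean [ 0.7144 -0.2986  0.062 ]
  col [138. 256.] 396 min [ 0.8039 -0.1879  0.0201] max [ 0.8372 -0.0899  0.0284] mean [ 0.8207 -0.1371  0.0238]
scene blue px [ 303  227   86   50 1677] rect 0.5188403129577637 0.17441719770431519 0.04701996594667435 0.1836368441581726 71.35579681396484 zmed 0.07474135231995971
  pca dir [ 0.94638435 -0.32304282] -18.847041618859876
table z 0.0007939716991213208
```

```bash
python3 - <<'E'
import cv2
a=cv2.imread('pics/top0.png')[90:270,320:460]; b=cv2.imread('pics/scene0.png')[120:210,100:280]
cv2.imwrite('pics/ztop.png',cv2.resize(a,None,fx=3.3,fy=3.3,interpolation=cv2.INTER_CUBIC)); cv2.imwrite('pics/zsc.png',cv2.resize(b,None,fx=4.4,fy=4.4,interpolation=cv2.INTER_CUBIC))
E
```

```text
(no output)
```

View pics/ztop.png

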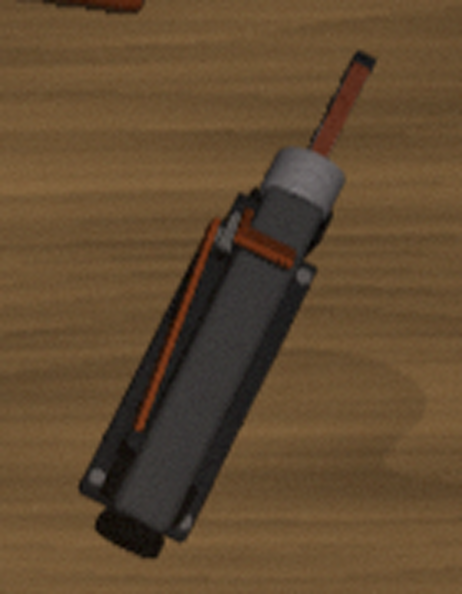

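View pics/zsc.png

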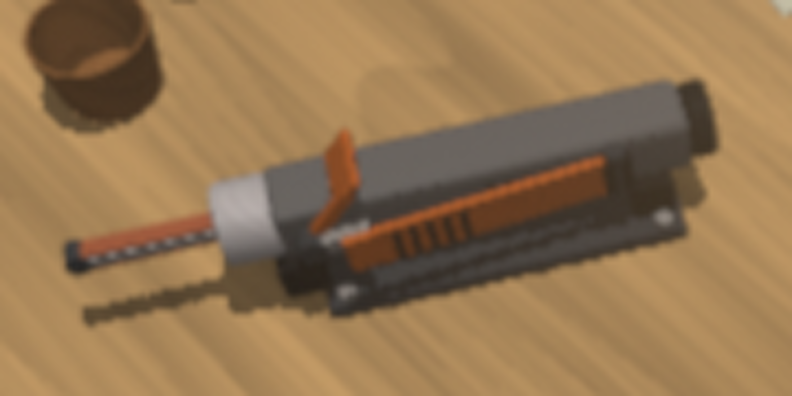

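The crops show the orange lever leaning back over the handle and the paddle out on the +y side. Next I'll fit the frame more tightly.

```bash
python3 - <<'E'
from h import *
for n in('top','scene'):
    s=dict(np.load(f'pics/{n}0.npz')); P=pts(s); hsv=cv2.cvtColor(s['image'],cv2.COLOR_BGR2HSV)
    box=(P[...,0]>.35)&(P[...,0]<.8)&(P[...,1]>-.4)&(P[...,1]<-.05)
    m=box&(P[...,2]>.0725)&(P[...,2]<.0765)&(hsv[...,1]<120)
    q=P[m][:,:2]; a=np.radians(-28.8)
    for it in range(3):
        e=np.array([np.cos(a),np.sin(a)]); f=np.array([-e[1],e[0]])
        u=q@e; w=q@f; cs=[];us=[];wd=[]
        for b in np.arange(np.percentile(u,5),np.percentile(u,95),.006):
            k=w[(u>=b)&(u<b+.006)]
            if len(k)>6: cs.append((k.min()+k.max())/2); us.append(b+.003); wd.append(np.ptp(k))
        us=np.array(us);cs=np.array(cs);wd=np.array(wd); g=abs(wd-np.median(wd))<.004
        p=np.polyfit(us[g],cs[g],1); a+=np.arctan(p[0])
    e=np.array([np.cos(a),np.sin(a)]); f=np.array([-e[1],e[0]])
    c=np.median(q@f)
    print(n,'ang',np.degrees(a),'width',np.median(wd),'axis offset',c,'u range handle',(q@e).min(),(q@e).max())
    # all sander pts
    al=box&(P[...,2]>.03); A=P[al]; u=A[:,:2]@e; w=A[:,:2]@f; k=abs(w-c)<.06; print(' whole u',np.percentile(u[k],[0,.2,99.8,100]),'-> origin u from tip',u[k].max()-.202,'from rear',u[k].min()+.144)
    k2=k&(u>u[k].max()-.05); print(' belt w',np.median(w[k2])-c)
    o=box&(hsv[...,0]<16)&(hsv[...,1]>150)&(hsv[...,2]>90)&(P[...,2]>.085); O=P[o]; u0=u[k].max()-.202
    print(' tab x',np.percentile(O[:,:2]@e,[0,50,100])-u0,'y',np.percentile(O[:,:2]@f,[0,50,100])-c,'z',O[:,2].min(),O[:,2].max())
    o=box&(hsv[...,0]<16)&(hsv[...,1]>150)&(hsv[...,2]>90)&(P[...,2]>.04)&(P[...,2]<.075); O=P[o];U=O[:,:2]@e-u0;W=O[:,:2]@f-c; kk=(U<.07); print(' paddle x',U[kk].min(),U[kk].max(),'y',np.percentile(W[kk],[1,99]))
    print(' origin',e*u0+f*c)
E
```

```text
top ang -28.289816139271053 width 0.03475368706999667 axis offset 0.07648420033581887 u range handle 0.46982422094832305 0.7364978875095745
 whole u [0.46958494 0.46981503 0.81126948 0.81388553] -> origin u from tip 0.6118855259313591 from rear 0.6135849389768351
 belt w 0.0003796678162460432
 tab x [0.04488427 0.04715155 0.04903223] y [-0.01138729  0.00572115  0.02418874] z 0.09292204606845655 0.1018351792294625
 paddle x -0.07791378013915651 0.06043094970807972 y [0.02343849 0.03831846]
 origin [ 0.57505119 -0.2226429 ]
scene ang -28.49457767482943 width 0.03410054418710742 axis offset 0.07982944022042782 u range handle 0.4670194465242478 0.7315348468846231
 whole u [0.46644387 0.46734641 0.80904781 0.81115079] -> origin u from tip 0.6091507851356859 from rear 0.6104438741309871
 belt w 0.0017900317990411085
 tab x [0.04555962 0.05218183 0.05938628] y [-0.01243927  0.00703245  0.02607485] z 0.08517250951766264 0.09768834410273752
 paddle x -0.07676145308801463 0.06967791325724015 y [0.02142884 0.03812431]
 origin [ 0.57344432 -0.22045189]
```

The two views agree to about 2 mm, giving an origin of about (0.574,-0.2215) and a yaw of about -28.4°. The sizes match the text: tip/rear, handle width, tab y -12..26, z 75 and 93. Next I'll work out the shifts.

```bash
cat >> h.py <<'E'
from scipy.spatial.transform import Rotation as R
O=np.array([.5743,-.2215,0]); A=np.radians(-28.4)
S=np.array([[np.cos(A),-np.sin(A),0],[np.sin(A),np.cos(A),0],[0,0,1]])
def go(x,y,z):
    st=manip.sense(); T=R.from_quat(st['tool_rot']).as_matrix()
    tgt=O+S@(np.array([x,y,z])/1000)
    print('t',st['t'],'tcp in sander mm',(S.T@(st['tcp_pos']-O)*1e3).round(1),'F(sander)',(S.T@st['force']).round(1),'gap',round(st['finger_gap'],3))
    print('tool axes in sander (cols x,y,z)\n',(S.T@T).round(3))
    print('shift tool',(T.T@(tgt-st['tcp_pos'])).round(4))
    f=S[:,1]; tz=T[:,1]; print('turn about x needed', [round(np.arctan2(T[:,2]@g,T[:,1]@g),3) for g in (f,-f)],'q6',st['q'][5],'q1',st['q'][0])
E
python3 -c "
from h import *
go(10,5,230)"
```

```text
t 0.1 tcp in sander mm [-744.4  531.5  230.4] F(sander) [-0.1 -0.4 -0.3] gap 1.001
tool axes in sander (cols x,y,z)
 [[ 0.    -0.214  0.977]
 [-0.002  0.977  0.214]
 [-1.    -0.002 -0.   ]]
shift tool [ 0.0015 -0.6759  0.6241]
turn about x needed [np.float64(0.216), np.float64(-2.926)] q6 -0.17851927567104836 q1 1.1124961990906623
```

```bash
python3 -m crank '[[0,0,0,0,0.108],[0,0,0,0,0.108],[0,0,-0.02,0.03,0],[0,0,-0.026,0.038,0],[0,0,-0.026,0.038,0]]' 20
python3 -m crank '[[0,0,-0.026,0.038,0],[0,0,-0.026,0.038,0],[0,0,-0.026,0.038,0],[0,0,-0.026,0.038,0],[0,0,-0.026,0.038,0]]'
python3 -m crank '[[0,0,-0.026,0.038,0],[0,0,-0.026,0.038,0],[0,0,-0.026,0.038,0],[0,0,-0.026,0.038,0],[0,0,-0.026,0.038,0]]'
python3 -c "
from h import *
go(10,5,230)"
```

```text
t: 0.6
tcp_pos: [0.2316, 0.4856, 0.2307]
tool_rot: [0.173, 0.686, -0.173, 0.686]
force: [1.8, 0.4, -0.0]
finger_gap: 0.14
t: 1.1
tcp_pos: [0.3371, 0.2805, 0.2312]
tool_rot: [0.173, 0.686, -0.173, 0.685]
force: [0.2, 0.4, 0.3]
finger_gap: 0.001
t: 1.6
tcp_pos: [0.4424, 0.0756, 0.2312]
tool_rot: [0.174, 0.686, -0.174, 0.685]
force: [0.3, -0.1, 0.5]
finger_gap: -0.002
t 1.6 tcp in sander mm [-257.4  198.6  231.2] F(sander) [0.3 0.1 0.5] gap -0.002
tool axes in sander (cols x,y,z)
 [[-0.  0.  1.]
 [-0.  1. -0.]
 [-1. -0. -0.]]
shift tool [ 0.001  -0.1935  0.2674]
turn about x needed [np.float64(-0.0), np.float64(3.141)] q6 -1.1554719847730315 q1 -0.08072601559168581
```

```bash
python3 -m crank '[[0,0,-0.028,0.039,0],[0,0,-0.028,0.039,0],[0,0,-0.028,0.039,0],[0,0,-0.028,0.039,0],[0,0,-0.028,0.039,0]]'
python3 -m crank '[[0,0,-0.028,0.038,0],[0,0,-0.025,0.032,0],[0,0.03,0,0,0],[0,0.04,0,0,0],[0,0,0,0,0]]'
python3 - <<'E'
from h import *
go(10,5,84)
for n in('scene','top'): s=snapshot(n); save(n+'1',s)
E
```

```text
t: 2.1
tcp_pos: [0.5472, -0.1403, 0.2309]
tool_rot: [0.174, 0.686, -0.174, 0.685]
force: [0.8, 0.5, 0.7]
finger_gap: -0.005
t: 2.6
tcp_pos: [0.5792, -0.2166, 0.1555]
tool_rot: [0.175, 0.69, -0.172, 0.681]
force: [-0.8, 0.1, -0.5]
finger_gap: 0.004
t 2.6 tcp in sander mm [  2.    6.7 155.5] F(sander) [-0.7 -0.3 -0.5] gap 0.004
tool axes in sander (cols x,y,z)
 [[-0.014  0.001  1.   ]
 [ 0.001  1.    -0.001]
 [-1.     0.001 -0.014]]
shift tool [ 0.0714 -0.0017  0.009 ]
turn about x needed [np.float64(-0.001), np.float64(3.141)] q6 -1.6123085197350555 q1 -0.5383064967969025
```

View pics/scene1.png

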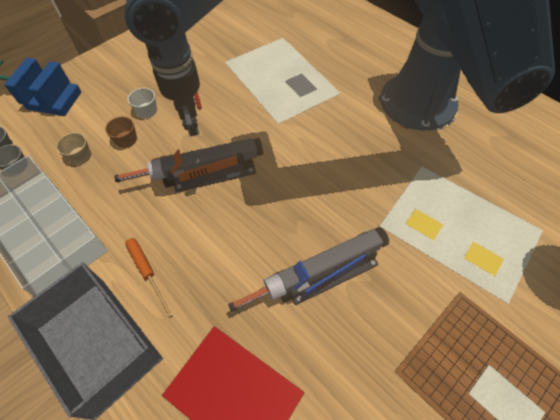

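View pics/top1.png

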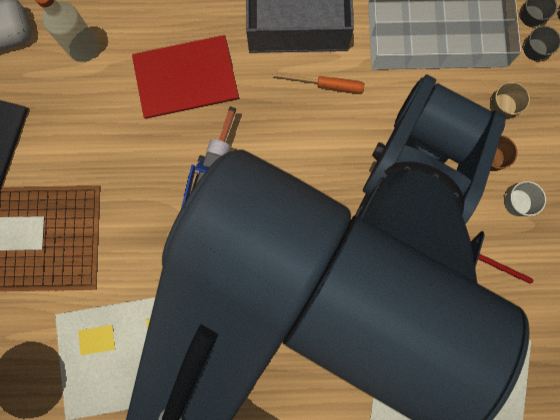

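Scene view: the shut fingers are above the handle at (190,128), behind the lever at (177,158). I'm lowering behind the lever.

```bash
python3 -m crank '[[0,0.03,0,0.002,0],[0,0.025,0,0.001,0],[0,0.012,0,0,0],[0,0,0,0,0],[0,0,0,0,0]]'
python3 - <<'E'
from h import *
go(10,5,84)
s=snapshot('scene'); cv2.imwrite('pics/s2.png',cv2.resize(s['image'][60:220,80:290],None,fx=3.7,fy=3.7))
E
```

```text
t: 3.2
tcp_pos: [0.5871, -0.2202, 0.096]
tool_rot: [0.173, 0.685, -0.174, 0.686]
force: [-0.3, 0.4, 0.7]
finger_gap: 0.001
t 3.2 tcp in sander mm [10.6  7.2 96. ] F(sander) [-0.4  0.2  0.7] gap 0.001
tool axes in sander (cols x,y,z)
 [[ 0.003 -0.     1.   ]
 [-0.     1.     0.   ]
 [-1.    -0.     0.003]]
shift tool [ 0.012  -0.0022 -0.0006]
turn about x needed [np.float64(0.0), np.float64(-3.141)] q6 -1.6121371641668587 q1 -0.5367542805184122
```

View pics/s2.png

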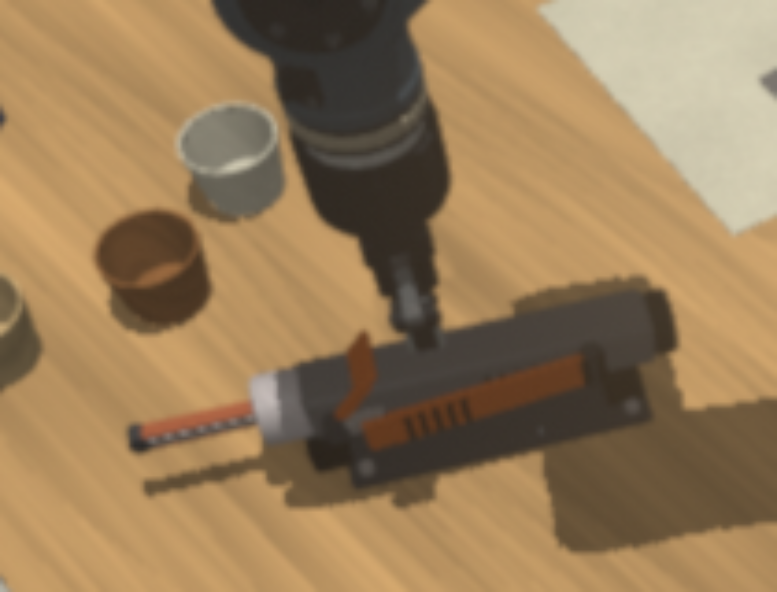

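The fingertips hang just behind the lever, clear of it. I'm going down another 12 mm, then pushing forward.

```bash
python3 -m crank '[[0,0.012,0,0,0],[0,0,0,0,0],[0,0,0,0.015,0],[0,0,0,0.015,0],[0,0,0,0,0]]'
python3 -m crank '[[0,0,0,0.01,0],[0,0,0,0.01,0],[0,0,0,0.01,0],[0,0,0,0.01,0],[0,0,0,0,0]]'
python3 - <<'E'
from h import *
go(92,5,84)
s=snapshot('scene'); cv2.imwrite('pics/s3.png',cv2.resize(s['image'][60:220,80:290],None,fx=3.7,fy=3.7))
E
```

```text
t: 3.75
tcp_pos: [0.6136, -0.2349, 0.0826]
tool_rot: [0.173, 0.685, -0.174, 0.686]
force: [0.5, 0.4, 0.9]
finger_gap: -0.003
t: 4.25
tcp_pos: [0.6492, -0.2542, 0.0821]
tool_rot: [0.173, 0.685, -0.174, 0.686]
force: [-0.3, -0.5, 0.2]
finger_gap: -0.001
t 4.25 tcp in sander mm [81.4  6.9 82.1] F(sander) [-0.  -0.5  0.2] gap -0.001
tool axes in sander (cols x,y,z)
 [[ 0.002  0.     1.   ]
 [-0.     1.    -0.   ]
 [-1.    -0.     0.002]]
shift tool [-0.0019 -0.0019  0.0106]
turn about x needed [np.float64(-0.0), np.float64(3.141)] q6 -1.6078997891171978 q1 -0.5330566368352664
```

View pics/s3.png

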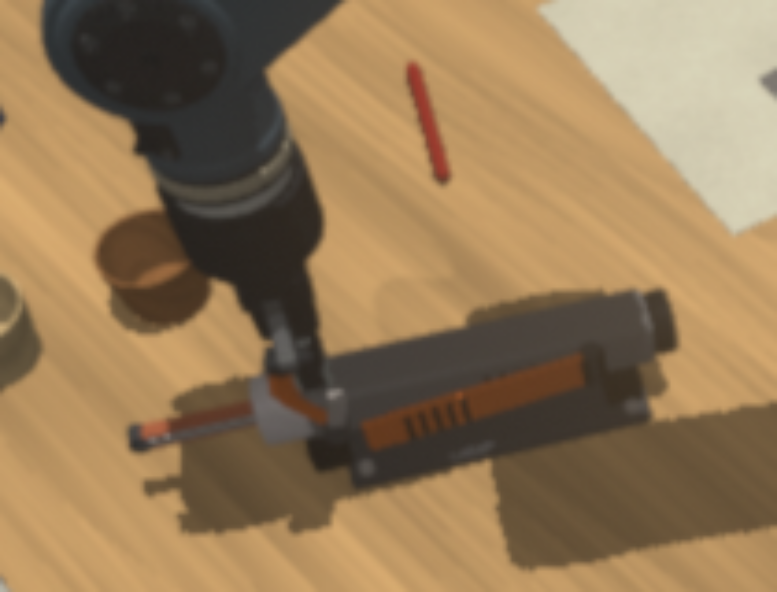

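The lever is now past upright and leaning forward at (300,400). I'm pushing the last stretch in small steps and watching the force.

```bash
python3 -m crank '[[0,-0.001,0,0.004,0],[0,0,0,0.003,0],[0,0,0,0,0]]'
python3 -c "
from h import *
go(92,5,84)"
python3 -m crank '[[0,0,0,0.003,0],[0,0,0,0,0]]'
python3 -c "
from h import *
go(92,5,84)
s=snapshot('scene'); cv2.imwrite('pics/s4.png',cv2.resize(s['image'][60:220,80:290],None,fx=3.7,fy=3.7))"
```

```text
t: 4.6
tcp_pos: [0.654, -0.2565, 0.0834]
tool_rot: [0.173, 0.685, -0.174, 0.686]
force: [-1.6, 0.7, 0.4]
finger_gap: 0.002
t 4.6 tcp in sander mm [86.7  7.1 83.4] F(sander) [-1.8 -0.1  0.4] gap 0.002
tool axes in sander (cols x,y,z)
 [[ 0.  0.  1.]
 [ 0.  1. -0.]
 [-1.  0.  0.]]
shift tool [-0.0006 -0.0021  0.0053]
turn about x needed [np.float64(-0.0), np.float64(3.141)] q6 -1.607538271120042 q1 -0.532506480451966
t: 4.8
tcp_pos: [0.6566, -0.258, 0.0834]
tool_rot: [0.173, 0.685, -0.174, 0.686]
force: [-1.9, 0.4, 0.6]
finger_gap: 0.001
t 4.8 tcp in sander mm [89.8  7.1 83.4] F(sander) [-1.9 -0.5  0.6] gap 0.001
tool axes in sander (cols x,y,z)
 [[ 0.  0.  1.]
 [ 0.  1. -0.]
 [-1.  0.  0.]]
shift tool [-0.0006 -0.0021  0.0022]
turn about x needed [np.float64(-0.0), np.float64(3.141)] q6 -1.6073925904268 q1 -0.5323767731608575
```

View pics/s4.png

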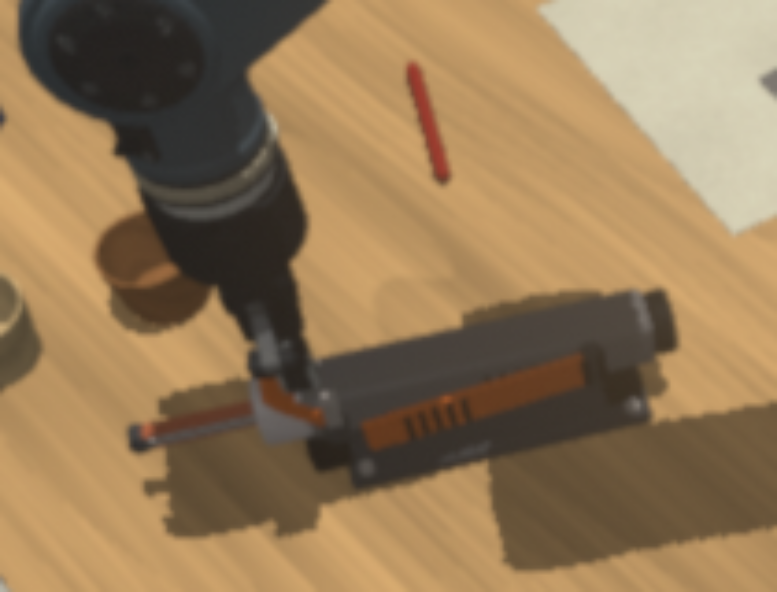

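The lever is still moving, at about 2 N. I'll continue to the stop.

```bash
python3 -m crank '[[0,0,0,0.003,0],[0,0,0,0,0]]'
python3 -m crank '[[0,0,0,0.002,0],[0,0,0,0,0]]'
python3 -c "
from h import *
go(92,5,84)"
```

```text
t: 5.05
tcp_pos: [0.6579, -0.2586, 0.0832]
tool_rot: [0.174, 0.687, -0.173, 0.684]
force: [-4.7, 2.1, 2.4]
finger_gap: 0.0
t: 5.25
tcp_pos: [0.6581, -0.2586, 0.0831]
tool_rot: [0.174, 0.688, -0.173, 0.683]
force: [-7.8, 4.2, 5.2]
finger_gap: 0.001
t 5.25 tcp in sander mm [91.3  7.2 83.1] F(sander) [-8.8  0.   5.2] gap 0.001
tool axes in sander (cols x,y,z)
 [[-0.008 -0.     1.   ]
 [-0.     1.     0.   ]
 [-1.    -0.    -0.008]]
shift tool [-0.0009 -0.0022  0.0007]
turn about x needed [np.float64(0.0), np.float64(-3.141)] q6 -1.6071084646681526 q1 -0.5319209750126114
```

The lever is against its stop: the force rose to 9 N with no further motion. Now I'll back off, rise, move back to x 15 and open.

```bash
python3 -m crank '[[0,0,0,-0.015,0],[0,-0.04,0,0,0],[0.0854,-0.035,0,-0.02,0],[0.0854,0,-0.003,-0.04,0],[0.0854,0,0,0,0]]'
python3 -m crank '[[0.0854,0,0,0,0],[0.0854,0,0,0,0]]'
python3 -c "
from h import *
go(15,4,40)
for n in('scene','top'): s=snapshot(n); save(n+'5',s)
s=snapshot('scene'); cv2.imwrite('pics/s5.png',cv2.resize(s['image'][60:220,80:290],None,fx=3.7,fy=3.7))"
```

```text
t: 5.75
tcp_pos: [0.5886, -0.2242, 0.1587]
tool_rot: [0.174, 0.687, -0.173, 0.684]
force: [0.3, 0.3, -0.2]
finger_gap: 0.511
t: 5.95
tcp_pos: [0.5952, -0.2284, 0.1588]
tool_rot: [0.173, 0.684, -0.174, 0.687]
force: [0.8, 0.3, 1.3]
finger_gap: 0.848
t 5.95 tcp in sander mm [ 21.6   3.9 158.8] F(sander) [0.6 0.7 1.3] gap 0.848
tool axes in sander (cols x,y,z)
 [[ 0.004  0.     1.   ]
 [-0.     1.    -0.   ]
 [-1.    -0.     0.004]]
shift tool [ 1.188e-01  1.000e-04 -7.100e-03]
turn about x needed [np.float64(-0.0), np.float64(3.141)] q6 -1.6162369993091061 q1 -0.5414031969685733
```

View pics/s5.png

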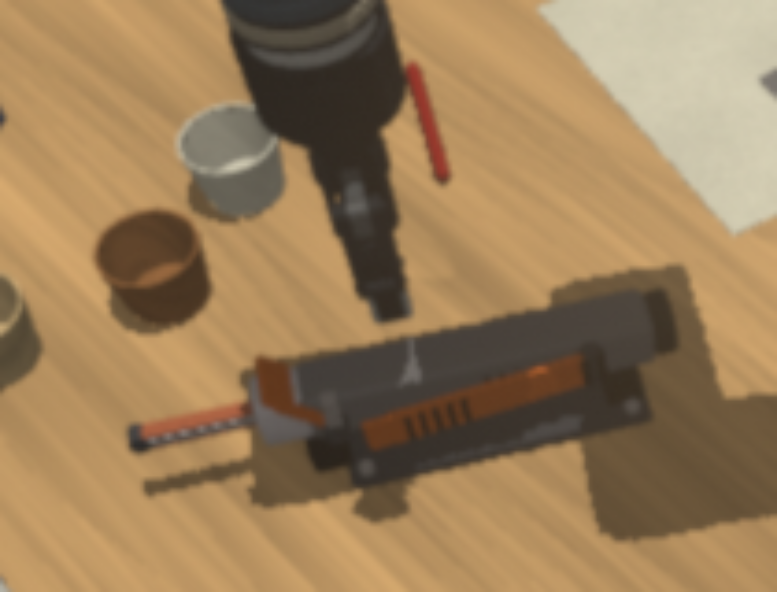

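The lever is forward at (285,390) and the fingers are clear above. I'll check the tab with depth and wait for full opening.

```bash
python3 -m crank '[[0.0854,0,0,-0.006,0],[0.0854,0.03,0,0,0],[0.0854,0,0,0,0],[0.0854,0,0,0,0]]'
python3 - <<'E'
from h import *
s=snapshot('scene'); P=pts(s); hsv=cv2.cvtColor(s['image'],cv2.COLOR_BGR2HSV)
Q=(P-O)@S*1e3
o=(hsv[...,0]<16)&(hsv[...,1]>150)&(hsv[...,2]>60)&(Q[...,2]>77)&(abs(Q[...,0]-80)<60)&(abs(Q[...,1])<40)
q=Q[o]; print(len(q),q.min(0),q.max(0)); t=q[q[:,2].argmax()]; print(t,'ang',0.75+np.arctan2(t[0]-77,t[2]-56))
go(15,4,40)
E
```

```text
t: 6.5
tcp_pos: [0.5876, -0.2241, 0.1278]
tool_rot: [0.174, 0.686, -0.173, 0.685]
force: [0.3, 0.9, 0.4]
finger_gap: 1.0
100 [ 93.10585505 -12.21400556  77.67276973] [112.94776848  25.98485014  96.36299246]
[108.58347745   5.83256407  96.36299246] ang 1.413970081275075
t 6.55 tcp in sander mm [ 13.8   4.1 128.6] F(sander) [ 0.2  0.4 -0.2] gap 1.0
tool axes in sander (cols x,y,z)
 [[ 0.  0.  1.]
 [-0.  1. -0.]
 [-1. -0.  0.]]
shift tool [ 0.0886 -0.0001  0.0012]
turn about x needed [np.float64(-0.0), np.float64(3.142)] q6 -1.6167210488569053 q1 -0.5416706580744853
```

The tab sits at x 93–113, z 78–96, so the lever is at about 1.41–1.5 rad. Pads stand farther back when part open, so I'm descending to a TCP z of about 34.

```bash
python3 -m crank '[[0.0854,0.03,0,0,0],[0.0854,0.03,0,0.001,0],[0.0854,0.02,0,0,0],[0.0854,0.01,0,0,0],[0.0854,0,0,0,0]]'
python3 -m crank '[[0.0854,0.004,0,0,0],[0.0854,0,0,0,0]]'
python3 - <<'E'
from h import *
go(15,4,34)
s=snapshot('scene'); cv2.imwrite('pics/s6.png',cv2.resize(s['image'][60:220,80:290],None,fx=3.7,fy=3.7))
E
```

```text
t: 7.05
tcp_pos: [0.5888, -0.2247, 0.0378]
tool_rot: [0.174, 0.686, -0.173, 0.685]
force: [-0.7, -0.3, 0.4]
finger_gap: 1.001
t: 7.25
tcp_pos: [0.5897, -0.2252, 0.0353]
tool_rot: [0.173, 0.685, -0.174, 0.686]
force: [0.2, -0.7, 1.0]
finger_gap: 1.0
t 7.25 tcp in sander mm [15.3  4.  35.3] F(sander) [ 0.5 -0.5  1. ] gap 1.0
tool axes in sander (cols x,y,z)
 [[ 0.002  0.     1.   ]
 [-0.     1.    -0.   ]
 [-1.    -0.     0.002]]
shift tool [ 0.0013 -0.     -0.0003]
turn about x needed [np.float64(-0.0), np.float64(3.142)] q6 -1.6166651032789086 q1 -0.541593194660207
```

View pics/s6.png

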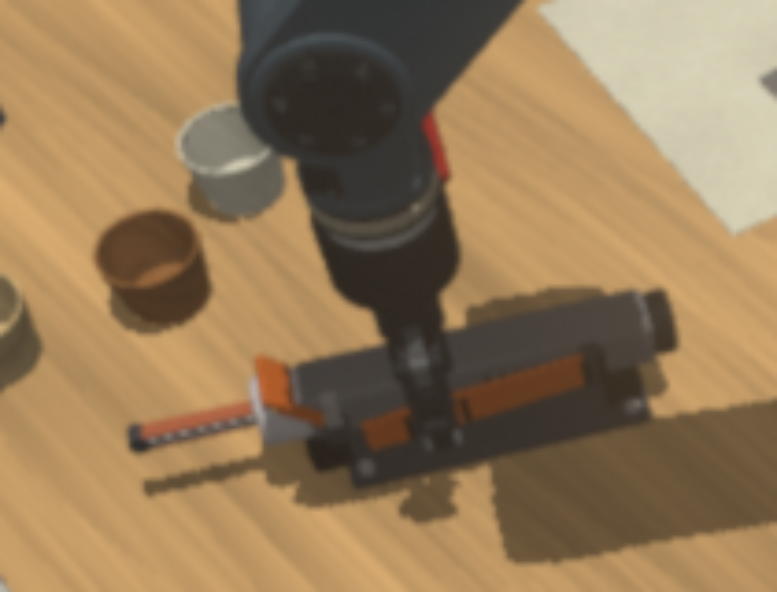

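The jaws straddle handle and paddle, with the near finger in front of the paddle at (435,420) and no contact force. Squeezing now.

```bash
python3 -m crank '[[0.05,0,0,0,0],[0.04,0,0,0,0],[0.03,0,0,0,0],[0.03,0,0,0,0],[0.03,0,0,0,0]]' 25
python3 -m crank '[[0.03,0,0,0,0],[0.03,0,0,0,0],[0.03,0,0,0,0]]' 25
python3 -c "
from h import *
go(15,4,34)
s=snapshot('scene'); cv2.imwrite('pics/s7.png',cv2.resize(s['image'][60:220,80:290],None,fx=3.7,fy=3.7))"
```

```text
t: 7.8
tcp_pos: [0.5894, -0.2258, 0.0359]
tool_rot: [0.173, 0.685, -0.174, 0.686]
force: [-2.2, -1.2, 7.3]
finger_gap: 0.511
t: 8.1
tcp_pos: [0.5894, -0.2258, 0.0358]
tool_rot: [0.173, 0.685, -0.174, 0.686]
force: [-2.1, -1.1, 5.8]
finger_gap: 0.508
t 8.1 tcp in sander mm [15.3  3.4 35.8] F(sander) [-1.3 -1.9  5.8] gap 0.508
tool axes in sander (cols x,y,z)
 [[ 0.002  0.     1.   ]
 [-0.001  1.    -0.   ]
 [-1.    -0.001  0.002]]
shift tool [ 0.0018  0.0006 -0.0003]
turn about x needed [np.float64(-0.0), np.float64(3.141)] q6 -1.6164693184176016 q1 -0.5423518479576231
```

View pics/s7.png

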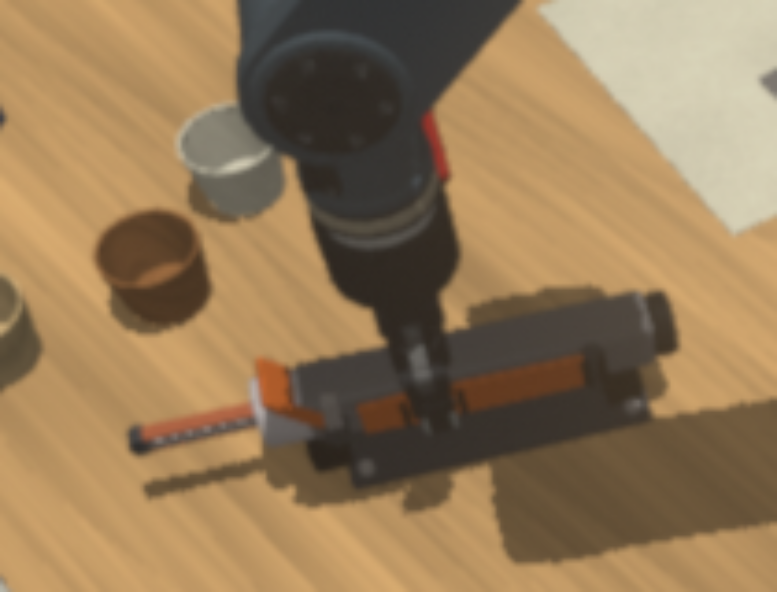

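The opening is 43.4 mm against an expected 45 mm with the paddle fully in and 55 mm out, so the paddle is in. I'll hold two seconds, then release.

```bash
for i in 1; do :; done
python3 -m crank '[[0.03,0,0,0,0],[0.03,0,0,0,0],[0.03,0,0,0,0],[0.03,0,0,0,0],[0.03,0,0,0,0]]' 25
python3 -m crank '[[0.03,0,0,0,0],[0.03,0,0,0,0],[0.03,0,0,0,0],[0.03,0,0,0,0],[0.03,0,0,0,0]]' 25
python3 -m crank '[[0.03,0,0,0,0],[0.03,0,0,0,0],[0.03,0,0,0,0],[0.03,0,0,0,0],[0.03,0,0,0,0]]' 25
python3 -m crank '[[0.0854,0,0,0,0],[0.0854,0,0,0,0],[0.0854,0,0,0,0],[0.0854,0,0,0,0],[0.0854,0,0,0,0]]'
python3 -c "
from h import *
go(15,4,34)"
```

```text
t: 8.65
tcp_pos: [0.5894, -0.2259, 0.0359]
tool_rot: [0.173, 0.685, -0.174, 0.686]
force: [-2.0, -1.2, 6.2]
finger_gap: 0.511
t: 9.15
tcp_pos: [0.5894, -0.2259, 0.0359]
tool_rot: [0.173, 0.685, -0.174, 0.686]
force: [-2.2, -1.5, 6.4]
finger_gap: 0.513
t: 9.65
tcp_pos: [0.5894, -0.2259, 0.0358]
tool_rot: [0.173, 0.685, -0.174, 0.686]
force: [-2.4, -1.8, 6.2]
finger_gap: 0.517
t: 10.15
tcp_pos: [0.589, -0.2249, 0.0342]
tool_rot: [0.173, 0.686, -0.174, 0.685]
force: [0.5, -0.3, 0.6]
finger_gap: 0.997
t 10.15 tcp in sander mm [14.5  4.  34.2] F(sander) [ 0.5 -0.   0.6] gap 0.997
tool axes in sander (cols x,y,z)
 [[-0.  0.  1.]
 [-0.  1. -0.]
 [-1. -0. -0.]]
shift tool [0.0002 0.     0.0005]
turn about x needed [np.float64(-0.0), np.float64(3.142)] q6 -1.616622109241965 q1 -0.5416851456747728
```

Released, with zero contact force. Rising straight up and checking.

```bash
python3 -m crank '[[0.0854,-0.03,0,0,0],[0.0854,-0.04,0,0,0],[0.0854,-0.045,0,0,0],[0.0854,-0.045,0,0,0],[0.0854,0,0,0,0]]'
python3 -m crank '[[0.0854,0,0,0,0],[0.0854,0,0,0,0]]'
python3 - <<'E'
from h import *
s=snapshot('scene'); P=pts(s); hsv=cv2.cvtColor(s['image'],cv2.COLOR_BGR2HSV)
cv2.imwrite('pics/s8.png',cv2.resize(s['image'][60:220,80:290],None,fx=3.7,fy=3.7))
def chk(P,hsv):
    Q=(P-O)@S*1e3
    c=(hsv[...,0]<16)&(hsv[...,1]>150)&(hsv[...,2]>60)
    q=Q[c&(Q[...,2]>77)&(abs(Q[...,0]-80)<60)&(abs(Q[...,1])<40)]
    if len(q): print('tab',q.min(0),q.max(0))
    q=Q[c&(Q[...,2]>46)&(Q[...,2]<66)&(abs(Q[...,0])<60)&(abs(Q[...,1]-30)<20)]
    for x in(-60,-30,0,20,45): k=q[abs(q[:,0]-x)<8]; print('paddle x',x,len(k),np.median(k[:,1]) if len(k) else None)
chk(P,hsv)
s=dict(np.load('pics/scene0.npz')); print('before:'); chk(pts(s),cv2.cvtColor(s['image'],cv2.COLOR_BGR2HSV))
go(15,4,34)
E
```

```text
t: 10.65
tcp_pos: [0.5931, -0.2272, 0.2018]
tool_rot: [0.172, 0.68, -0.175, 0.691]
force: [1.1, 0.2, 0.2]
finger_gap: 1.001
t: 10.85
tcp_pos: [0.5879, -0.2242, 0.193]
tool_rot: [0.174, 0.686, -0.173, 0.684]
force: [0.4, 0.7, -0.7]
finger_gap: 1.0
tab [ 93.12770882 -12.30765959  78.26362995] [112.89887565  25.45621768  96.7277319 ]
paddle x -60 18 26.508702496012376
paddle x -30 39 29.192315536450604
paddle x 0 20 32.22806507629598
paddle x 20 19 34.70416085716267
paddle x 45 40 36.69076389394111
before:
tab [ 44.29229808 -12.00693793  77.61345376] [64.40123221 26.50546697 97.6883441 ]
paddle x -60 18 26.50058887431674
paddle x -30 38 29.0931448715886
paddle x 0 21 31.954775610184782
paddle x 20 21 34.35001350104047
paddle x 45 37 36.65426562071555
t 10.9 tcp in sander mm [ 13.1   4.1 192.4] F(sander) [ 0.7 -0.5  0.1] gap 1.002
tool axes in sander (cols x,y,z)
 [[-0.004  0.     1.   ]
 [ 0.     1.    -0.   ]
 [-1.     0.    -0.004]]
shift tool [ 1.584e-01 -1.000e-04  2.500e-03]
turn about x needed [np.float64(-0.0), np.float64(3.141)] q6 -1.616617574099472 q1 -0.5416978418151615
```

View pics/s8.png

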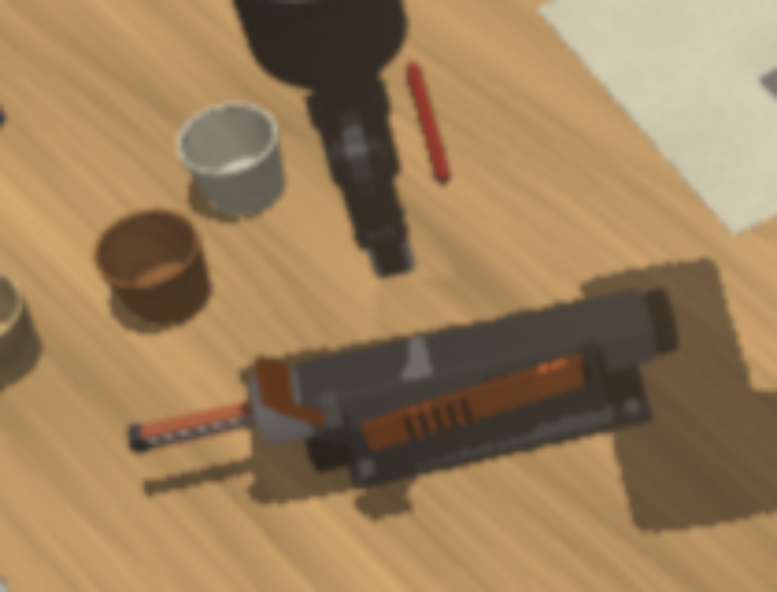

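The lever is forward at (285,395), the paddle is back where it started, and the gripper is clear above. Handing in.

```bash
python3 -c "
from station import manip
print(manip.sign_off())"
```

```text
the job is handed in; nothing more can be done
None
```

I flipped the orange sander's lever forward to its stop, squeezed the paddle fully in for about two seconds and let it spring back out. The job was handed in at about 11 s of the 45 s; sign-off gives no verdict.

- **Lever:** I pushed it with shut fingers until the force rose to about 9 N and it stopped moving. The last depth check shows the tab at x 93–113 mm, z 78–97 mm. The one angle estimate, made before the squeeze, was about 1.41 rad, and the tab had not moved since.
- **Paddle:** During the squeeze (25 N grip) the jaws read 43–44 mm against the expected 45 mm for fully in (55 mm when out). After release the paddle surface was within 0.4 mm of where it was at the start.
- **Contact:** The gripper ended open, about 190 mm above the table, with under 1 N on it. The highest force I read was about 10 N. The arm passed over the blue sander with the fingertips at about 230 mm, well above it.

No check failed. The only disagreement was about 2–3 mm in the sander's position between the two camera views, so I used their average.

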